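# Open the descaler bottle for dosing the boiler

### The job

This coffee cart's boiler is due for descaling. First turn the yellow wing handle of the drain cock under the dosing funnel to half open (45 degrees) and let go of it; then press the red safety cap of the clamped descaler bottle down, twist it counter-clockwise while it is down until it comes free, and lift it straight off. Finish while still gripping the cap, held level and still 4 to 10 cm directly above the bottle's open mouth so that I can draw the dose and the cap can go straight back on, and leave the jars on the turntable, the moka pot, the sugar bowl and the tamper where they are.

Things in the scene. Friction and masses are not known exactly. Their poses are not given: they have to be found in the camera images.
- cock (a joint): angle of the drain cock's yellow wing handle: 0 = shut (wing straight across the pipe), 1.571 = fully open (wing along the pipe); it grows counter-clockwise seen from above, has stops at both ends, and stays where it is left (stiff, about 0.12 N m). Half open is 0.785.
- cock_grip (a point): centre of the yellow wing handle, on its vertical turning axis, 103.5 mm above the cart top. The wing is an upright bar 56 mm long, 10 mm thick and 26 mm tall (13 mm above and below this point), on a slim stem; below the wing are 12 mm of free space round the stem (10 mm thick), then a 48 mm round stop plate. The point turns with the handle: its own y runs along the wing, its x across it.
- dosing_line: fixed pipework on a dark base plate: a 22 mm copper pipe 50 mm above the cart top with the brass drain cock in it, a steel dosing funnel (74 mm wide, rim 114 mm high) at the pipe's one end and an elbow down through the cart top at the other. Origin: on the cart top right below the handle's turning axis. x runs along the pipe: the funnel's axis is at x = -122 mm, the down pipe at x = +85 mm. z up.
- cap_center (a point): centre of the red ribbed safety cap, half-way up: 48 mm across, 27 mm high, about 32 g, loose but locked on the bottle by three lugs; point z is the cap's own axis (up). A spring disc inside pushes it up against the lugs. Without a push it turns only 4 degrees.
- cap: the same red cap; origin at the centre of its lower edge, 13.5 mm below cap_center; a white index mark lies on its x side. To free it: push it straight down to its stop (5 mm, 4 mm is enough; 6 N at first, 15 N at the stop), keep it down and turn it counter-clockwise seen from above by 60 degrees (45 to 78 will do; at 84 it meets a stop), then lift straight up.
- bottle: white round descaler bottle, 74 mm across, fixed in a steel clamp bolted to the cart top; it can neither turn nor lift. Origin on the cart top below its axis, z up; while locked, the cap's x agrees with the bottle's x. Its 45 mm wide neck collar reaches from 148 to 165 mm up and the shoulder below it slopes out to the full width at 118 mm up, so fingers beside the cap are free down to 148 mm.
- mouth (a point): centre of the bottle's mouth rim (29 mm across), 185 mm above the cart top, under the cap; while locked, the cap's centre is 1.5 mm below this point and its lower edge 15 mm below. Its x is the bottle's x.
- moka_pot: matte black moka pot, 94 mm across, 182 mm high, loose; bystander. Origin at the centre of its underside, handle to its y.
- sugar_bowl: white lidded ceramic sugar bowl, 104 mm across, 106 mm high, loose; bystander. Origin at the centre of its underside.
- tamper: small aluminium tamper lying flat, 87 mm long along its x, base 57 mm across, loose; bystander. Origin on the cart top below its middle.
- turntable_base: foot of a round steel turntable (220 mm across) that turns freely and carries three glass storage jars (74 mm across, their knobs 166 mm above the cart top) near its rim; bystander. Origin on the cart top below its axis.
- turntable (a joint): angle by which the turntable with the jars has been turned (0 at the start); leave it.
There are look-alikes about, which are no part of the job. What is meant by the cap is not orange, and is the larger of those in its own colour.

How it is judged (in metres and radians):
On the way, in this order (a step that is already met when the one before it is completed fails the run):
1. the drain cock stands half open and has been let go, the cap still locked on (value of joint cock between 0.655 and 0.915 rad and contact force between dosing_line and the fingers below 0.2 N and angle between the x axis of cap and the x axis of bottle, either way round below 0.2 rad and z of cap in the frame of mouth below -0.012 m), for 0.2 s.
2. the cap is pressed down (z of cap in the frame of mouth below -0.0178 m and contact force between cap and the fingers above 1 N and angle between the x axis of cap and the x axis of bottle, either way round below 0.3 rad), for 0.1 s.
3. the cap is twisted free in the grip while down on the neck (angle between the x axis of cap and the x axis of bottle, either way round above 0.66 rad and z of cap in the frame of mouth below -0.011 m and contact force between cap and the fingers above 1 N), for 0.1 s.
At the end, for the whole second after the job is handed in: The cock handle is between 37.5 and 52.5 degrees; the cap is held in the fingers (contact over 1 N), touching nothing of the bottle, its lower edge 25 to 130 mm above the mouth's rim and within 25 mm of its axis sideways, tilted less than 0.2 rad, still (under 20 mm/s) (value of joint cock between 0.655 and 0.915 rad and z of cap in the frame of mouth between 0.025 and 0.13 m and horizontal distance between cap and mouth below 0.025 m and angle between cap's own z axis and vertical below 0.2 rad and contact force between cap and the fingers above 1 N and contact force between cap and bottle below 0.1 N and linear speed of cap below 0.02 m/s); the arm keeps its last pose, push and grip.
It fails at once if the moka pot, sugar bowl or tamper is moved more than 15 mm (distance of any of moka_pot, sugar_bowl, tamper from where it was at the start of the episode above 0.015 m).
It fails at once if the turntable with the jars is turned by more than 0.2 rad (value of joint turntable above 0.2 rad or value of joint turntable below -0.2 rad).
It also fails if it takes over 58 s, if anything falls off the work surface, if the arm or the gripper's body presses on something with over 40 N, if the wrist force passes 120 N, or if a joint passes its speed limit or range.

### The arm

A 6-joint arm with a two-finger parallel gripper is mounted at the origin on the work surface. World frame = base frame: x ahead of the robot, y to its left, z up, the work surface at z = 0. Lengths are in mm, angles in rad, forces in N, time in s.
With the tool pointing down it reaches from about 350 to 875 mm from the base axis. Payload 4.2 kg.
Tool frame: the origin (TCP) lies at the very end of the fingers, on their centre line; the grasp point (between the pads) lies arm.grip_depth behind it (arm.grip_depth is the distance from the TCP to the grasp point, in mm); z points along the fingers, y is the direction in which the jaws open and shut (so a half turn about z gives the same grasp; the last joint's range is limited). The gripper opens to 85 mm and grips with 20 to 120 N. Pads are 22 mm wide; open, the fingers measure 114 mm over their backs; the gripper's body (76 mm by 85 mm) begins 54 mm behind the grasp point. The pads swing forward as they close: fully open they stand 13 mm farther back than shut.
Start: joints at [1.586, 0.385, 0.008, 0, -1.194, -0.259], TCP at [150.838, 606.504, 231.312] pointing down, gripper open.
Joint ranges: [-3.14, 3.14], [-1.21, 2.06], [-1.07, 1.41], [-3.16, 2.05], [-2.99, -0.16], [-3.1, 3.1]. Speed limits (rad/s): [2.79, 2.79, 3.14, 3.14, 3.14, 3.14].

### API

Orientations are given as a unit quaternion [x, y, z, w].
In Python, from bench import arm, optics, workorder gives the robot as it stands. The module is installed in compiled form; this text tells all that it offers.
- The arm moves only by the tool play_rows, never from a script. Its arguments are lists of equal length, an entry for each row: "travel": the shift along the tool's x, y, z in m, a list of three; "rotation": the turn, a rotation vector about the tool's x, y, z in rad, a list of three; "grip": the opening, from 0 (shut) to 1 (fully open). In form: {"travel": [[x, y, z], ...], "rotation": [[rx, ry, rz], ...], "grip": [grip, ...]}. A call has 1 to 12 rows; each row shifts and turns the commanded pose from where the row before left it, along the tool's axes as they then stand; what a row does not reach is not made up. A row lasts 1/12 s, in which the tool goes at most 41.7 mm and 7.16 degrees, less where a joint would pass 70% of its speed; a pose out of reach is approached as far as the arm can. A call is refused whole if a number of a shift passes 0.0417 or a number of a turn 0.125, either way. A call with a gripper value outside its range is refused whole. The fingers move at their own pace and stop on an object; the grip force is fixed at half the most. Time passes only in rows, so rows that do not move let the fingers close. It gives the time, the measured TCP pose, the force and the opening at its end, in the units of the state.
- arm.read_state(): the state, without advancing time (a new reading comes with each control period).
- optics.get_image(name): name is "side" or "top"; returns a dict with "image" (480x640x3 uint8, blue, green, red), "depth" (480x640 float32, mm along the optical axis (not along the pixel's ray), 0 where there is no reading), "camera_matrix" (3x3 intrinsics, pixels), "k1" (the pictures are not rectified: a ray, as slopes to the right and down, at radius r is drawn at 1 + k1 r^2 times it, then the intrinsics apply), "R" (3x3) and "t" (3): a world point X has camera coordinates R X + t. Camera axes: x right, y down, z forward; pixel columns grow to the right and rows downward; lengths in mm; the calibration is good to about 2 mm. A picture is of the moment at which its call begins.
- workorder.job_done(): hands the job in, once; it reports no verdict.
The state is a dict: "clock": time; "joints": joint angles; "joint_vel": joint speeds; "joint_efforts": joint torques, N m; "position": TCP position; "ee_rot": TCP orientation; "contact_force": force on the tool from outside, world axes, zero at the start; "wrist_torque": the same for the moment, N m; "gripper_width": finger opening in mm.
Only numpy, scipy, OpenCV 4.12 (cv2) and the standard library are available. Lean on these libraries where they do the work, as an engineer would, in place of code of your own. Each camera call takes 0.05 s, during which the arm holds its last target. There are 200 camera calls.

## Working session

There is one attempt and no reset: what is moved stays moved. The work goes in short steps, Python scripts to look and compute and a tool call to move; the robot and the scene stay as the last step left them, time stands still between calls to the robot, and variables do not carry over. Pictures are saved under pics/ and viewed, about 8 in all and at most 12, crops included, and the job is handed in when it is done.

Besides the shell and the picture viewer there is one more tool, called as name(argument=value, ...), one argument or row to a line, values as JSON. play_rows: Moves the arm, as the interface text tells. Its arguments: {"type":"object","properties":{"travel":{"type":"array","items":{"type":"array","items":{"type":"number"}}},"rotation":{"type":"array","items":{"type":"array","items":{"type":"number"}}},"grip":{"type":"array","items":{"type":"number"}}},"required":["travel","rotation","grip"]}

```bash
mkdir -p pics; cat > h.py <<'E'
import numpy as np, cv2
from bench import arm, optics, workorder
def load(n):
    d=np.load(f'{n}.npz'); return {k:d[k] for k in d}
def snap(n):
    d=optics.get_image(n); np.savez(f'{n}.npz',**{k:np.array(v) for k,v in d.items()}); return d
def rays(d,uv):
    uv=np.asarray(uv,float).reshape(-1,2);K=np.array(d['camera_matrix']);k1=float(d['k1'])
    s=np.c_[(uv[:,0]-K[0,2])/K[0,0],(uv[:,1]-K[1,2])/K[1,1]]
    rd=np.hypot(*s.T);r=rd.copy()
    for _ in range(20): r=rd/(1+k1*r*r)
    s=s*(r/np.maximum(rd,1e-12))[:,None]
    R=np.array(d['R']);t=np.array(d['t']).ravel()
    return -R.T@t, np.c_[s,np.ones(len(s))]@R, s
def onplane(d,uv,z):
    o,v,_=rays(d,uv); return o+v*((z-o[2])/v[:,2])[:,None]
def ondepth(d,uv):
    o,v,_=rays(d,uv); uv=np.asarray(uv).reshape(-1,2).astype(int)
    return o+v*np.array(d['depth'])[uv[:,1],uv[:,0]][:,None]
E
python3 - <<'E'
from h import *
print(arm.read_state(), arm.grip_depth)
for n in('top','side'):
    d=snap(n); cv2.imwrite(f'pics/{n}0.png',d['image']); print(n,d['camera_matrix'],d['k1'],-d['R'].T@np.array(d['t']).ravel(),d['R'])
E
```

```text
{'clock': 0.0, 'joints': array([ 1.58561483e+00,  3.85566433e-01,  6.60953396e-03, -4.92984945e-04,
       -1.19404514e+00, -2.58639425e-01]), 'joint_vel': array([-0.00076054, -0.00146077,  0.0014822 , -0.00093396, -0.0005067 ,
       -0.00045493]), 'joint_efforts': array([ 4.61974814e-04, -3.92287016e+01,  1.88395840e+01,  4.18612674e+00,
       -4.76114845e-03,  9.71474208e-07]), 'position': array([150.70130107, 605.93744502, 230.21017089]), 'ee_rot': array([ 9.92566426e-01, -1.21698895e-01, -7.66431676e-05,  1.12379231e-03]), 'contact_force': array([ 0.13924413, -0.02750615,  0.06925262]), 'wrist_torque': array([ 0.03022877,  0.01934236, -0.00744262]), 'gripper_width': 85.36816296902182} 18.700000000000003
top [[519.90193721   0.         326.60121859]
 [  0.         519.90193721 224.61928833]
 [  0.           0.           1.        ]] 0.04477813123873841 [ 381.99011998   18.86937322 1555.09219899] [[ 0.01813342 -0.99982434  0.00473972]
 [-0.98985807 -0.0186203  -0.14083426]
 [ 0.14089777 -0.00213784 -0.99002184]]
side [[590.35837451   0.         317.23408943]
 [  0.         590.35837451 236.20676647]
 [  0.           0.           1.        ]] -0.07017254565746923 [ 467.43749746 -982.66418187 1213.42086374] [[ 0.99626657 -0.08582311  0.00934468]
 [-0.05643658 -0.72937169 -0.68178578]
 [ 0.06532872  0.678713   -0.73149219]]
```

View pics/top0.png

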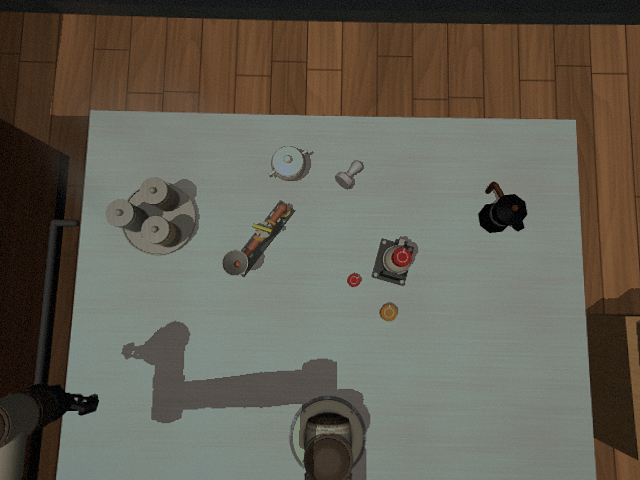

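View pics/side0.png

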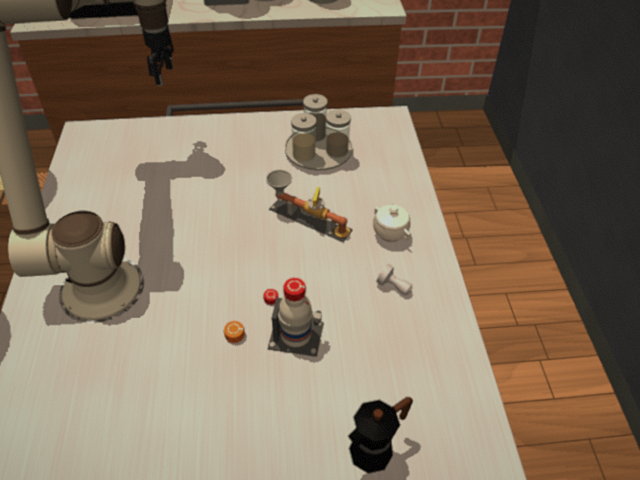

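Top view: the large red cap on the bottle is at (402,257), a small loose red cap at (354,280) and an orange one at (389,311). The one meant is at (402,257): not orange, and the larger of the reds. The yellow wing is at (261,228) and the funnel at (235,262). In the side view the cap is at (294,288) and the wing at (317,196).

```bash
cat > meas.py <<'E'
from h import *
def masks(d,n):
    hsv=cv2.cvtColor(d['image'],cv2.COLOR_BGR2HSV)
    red=cv2.inRange(hsv,(0,170,80),(5,255,255))|cv2.inRange(hsv,(174,170,80),(180,255,255))
    yel=cv2.inRange(hsv,(22,120,60),(35,255,255))
    return red,yel
def blobs(m,a=15):
    c,l,s,ce=cv2.connectedComponentsWithStats(m)
    return [(int(s[i,4]),ce[i],i,l) for i in range(1,c) if s[i,4]>=a]
E
python3 - <<'E'
from meas import *
D={n:load(n) for n in('top','side')}
for n,d in D.items():
    red,yel=masks(d,n)
    for nm,m,z in(('red',red,197),('yel',yel,116)):
        for a,c,i,l in blobs(m):
            ys,xs=np.where(l==i); P=ondepth(d,np.c_[xs,ys])
            hi=P[:,2]>np.percentile(P[:,2],90)-6
            print(n,nm,a,c.round(1),'z pct',np.percentile(P[:,2],[5,50,95]).round(),'plane',onplane(d,c,z)[0].round(1),'dep top mean',P[hi].mean(0).round(1), 'mid',((P[hi].max(0)+P[hi].min(0))/2).round(1))
            if nm=='yel':
                q=onplane(d,np.c_[xs,ys],z)[:,:2]; w,v=np.linalg.eigh(np.cov(q.T)); print('  axis deg',np.degrees(np.arctan2(v[1,1],v[0,1])),np.sqrt(w*12))
t=D['top']
for nm,uv,z in(('funnel',(235,262),114),('down',(287,209),50)): print(nm,onplane(t,uv,z)[0].round(1), ondepth(t,uv).round())
a=cv2.resize(D['top']['image'][190:300,210:300],None,fx=4,fy=4,interpolation=cv2.INTER_CUBIC)
b=cv2.resize(D['top']['image'][215:325,330:430],None,fx=4,fy=4,interpolation=cv2.INTER_CUBIC)
cv2.imwrite('pics/crop1.png',np.hstack([a,b]))
E
```

```text
top red 141 [401.1 257. ] z pct [192. 196. 201.] plane [ 493.4 -180.3  197. ] dep top mean [ 493.7 -180.1  197.4] mid [ 494.8 -181.5  198.7]
top red 51 [402.1 256.7] z pct [191. 196. 202.] plane [ 494.3 -183.1  197. ] dep top mean [ 494.4 -182.7  197.4] mid [ 494.8 -183.5  198.9]
top red 54 [353.2 279.9] z pct [17. 21. 27.] plane [431.6 -55.8 197. ] dep top mean [438.6 -64.8  23.3] mid [439.1 -66.2  24.7]
top red 22 [353.5 280. ] z pct [14. 21. 29.] plane [431.3 -56.6 197. ] dep top mean [437.  -64.9  25.3] mid [437.4 -66.1  25.7]
top yel 67 [262.  228.1] z pct [101. 113. 119.] plane [573.7 195.6 116. ] dep top mean [570.2 191.9 150.6] mid [483.2 120.1 833.6]
  axis deg 72.54694428393908 [11.12570983 54.14999503]
side red 231 [293.6 291.2] z pct [181. 197. 201.] plane [ 493.2 -197.9  197. ] dep top mean [ 494.  -191.1  198.5] mid [ 494.8 -186.3  199.3]
side red 52 [293.9 285.1] z pct [196. 199. 202.] plane [ 494.9 -181.1  197. ] dep top mean [ 495.1 -183.2  199.3] mid [ 495.  -182.2  200.2]
side red 89 [270.2 297.3] z pct [11. 21. 27.] plane [ 442.1 -210.4  197. ] dep top mean [438.  -73.5  22.7] mid [438.8 -71.8  23.8]
side red 21 [270.4 293.6] z pct [18. 23. 25.] plane [ 442.9 -200.4  197. ] dep top mean [439.1 -65.9  22.6] mid [438.9 -65.7  22.3]
side yel 43 [315.8 194. ] z pct [111. 116. 120.] plane [575.1 192.5 116. ] dep top mean [575.4 192.4 116.9] mid [574.8 195.  117.6]
  axis deg 74.88595448412512 [ 8.82636889 54.25832321]
funnel [477.9 267.1 114. ] [[482. 277.  58.]]
down [640.3 132.7  50. ] [[646. 135.  18.]]
```

View pics/crop1.png

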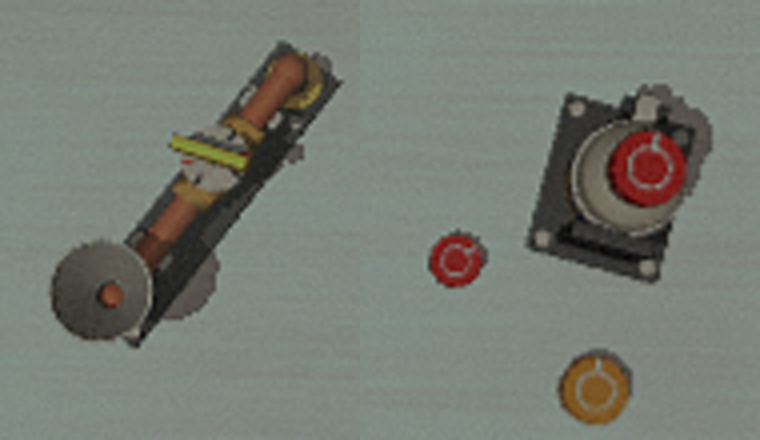

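The crop confirms the red bottle cap as the larger red one. The wing already stands partly open, so I'm refining the pipe direction while starting to raise and turn the tool.

```bash
python3 - <<'E'
from meas import *
for n in('top','side'):
    d=load(n); hsv=cv2.cvtColor(d['image'],cv2.COLOR_BGR2HSV)
    roi=np.zeros((480,640),np.uint8)
    if n=='top': roi[195:285,220:305]=255
    else: roi[165:245,262:360]=255
    cop=cv2.inRange(hsv,(3,110,60),(14,255,255))&roi
    ys,xs=np.where(cop); P=onplane(d,np.c_[xs,ys],58)
    v=cv2.fitLine(P[:,:2].astype(np.float32),cv2.DIST_HUBER,0,.01,.01).ravel(); print(n,'copper',len(xs),np.degrees(np.arctan2(v[1],v[0])),v[2:])
    g=d['image'].max(2); dark=((g<75)&(roi>0)).astype(np.uint8)
    ys,xs=np.where(dark);Q=onplane(d,np.c_[xs,ys],5)
    r=cv2.minAreaRect(Q[:,:2].astype(np.float32)); print('plate',len(xs),r)
# funnel ellipse
d=load('top');P=d['image'][190:300,210:300]
yel=masks(d,'top')[1]; 
o=onplane(d,(235.5,262.7),114)[0]; print('funnel',o, 'dir to axis',np.degrees(np.arctan2(194-o[1],574.3-o[0])),np.hypot(194-o[1],574.3-o[0]))
E
```

```text
top copper 287 -36.055286 [569.44183 200.51562]
plate 938 ((558.8505859375, 220.2351837158203), (82.63053131103516, 271.6416320800781), 51.961814880371094)
side copper 396 -37.44819 [566.3012  194.26027]
plate 808 ((562.2979736328125, 241.7437286376953), (113.02169799804688, 281.45062255859375), 54.117698669433594)
funnel [476.04126281 265.61159865 114.        ] dir to axis -36.08480595395511 121.5853630008338
```

play_rows(
  travel=[
    [0,0,-0.02],
    [0,0,-0.02],
    [0,0,-0.02],
    [0,0,-0.02],
    [0,0,-0.02],
    [0,0,0],
    [0,0,0],
    [0,0,0],
    [0,0,0],
    [0,0,0],
    [0,0,0],
    [0,0,0],
  ],
  rotation=[
    [0,0,0.12],
    [0,0,0.12],
    [0,0,0.12],
    [0,0,0.12],
    [0,0,0.12],
    [0,0,0.12],
    [0,0,0.12],
    [0,0,0.12],
    [0,0,0.12],
    [0,0,0.12],
    [0,0,0.12],
    [0,0,0.12],
  ],
  grip=[1,1,1,1,1,1,1,1,1,1,1,1],
)

```text
clock: 1.1
position: [150.7, 606.3, 330.6]
ee_rot: [-0.664, 0.748, -0.0, -0.001]
contact_force: [-0.3, -0.1, -0.1]
gripper_width: 85.8
```

play_rows(
  travel=[
    [0,0,0],
    [0,0,0],
    [0.0172,-0.0327,0],
    [0.0172,-0.0327,0],
    [0.0172,-0.0327,0],
    [0.0172,-0.0327,0],
    [0.0172,-0.0327,0],
    [0.0172,-0.0327,0],
    [0.0172,-0.0327,0],
    [0.0172,-0.0327,0],
    [0.0172,-0.0327,0],
    [0.0172,-0.0327,0],
  ],
  rotation=[
    [0,0,0.085],
    [0,0,0.085],
    [0,0,0],
    [0,0,0],
    [0,0,0],
    [0,0,0],
    [0,0,0],
    [0,0,0],
    [0,0,0],
    [0,0,0],
    [0,0,0],
    [0,0,0],
  ],
  grip=[1,1,1,1,1,1,1,1,1,1,1,1],
)

```text
clock: 2.1
position: [417.6, 348.4, 331.0]
ee_rot: [-0.6, 0.8, 0.0, -0.0]
contact_force: [-0.1, 0.2, 0.2]
gripper_width: 85.5
```

play_rows(
  travel=[
    [0.0172,-0.0327,0],
    [0.0172,-0.0327,0],
    [0.0172,-0.0327,0],
    [0.0172,-0.0327,0],
    [0.0172,-0.0327,0],
    [0.0172,-0.0327,0],
    [0,0,0],
    [0,0,0],
    [0,0,0],
    [0,0,0],
  ],
  rotation=[
    [0,0,0],
    [0,0,0],
    [0,0,0],
    [0,0,0],
    [0,0,0],
    [0,0,0],
    [0,0,0],
    [0,0,0],
    [0,0,0],
    [0,0,0],
  ],
  grip=[1,1,1,1,1,1,0.5,0.5,0.5,0.5],
)

```text
clock: 2.93
position: [575.7, 196.8, 331.2]
ee_rot: [-0.601, 0.799, 0.0, -0.0]
contact_force: [-0.4, -0.6, -0.0]
gripper_width: 42.8
```

```bash
cat > st.py <<'E'
from h import *
import sys
from scipy.spatial.transform import Rotation as Ro
s=arm.read_state(); R=Ro.from_quat(s['ee_rot']).as_matrix()
print(s['clock'],'pos',s['position'].round(1),'yaw',np.degrees(np.arctan2(R[1,0],R[0,0])).round(2),'z',R[:,2].round(3),'F',s['contact_force'].round(1),'w',round(s['gripper_width'],1),'j',s['joints'].round(2))
if len(sys.argv)>3: print('tool delta mm',(R.T@(np.array(sys.argv[1:4],float)-s['position'])).round(1))
E
python3 st.py 574.3 194 150
```

```text
2.9333 pos [575.7 196.8 331.2] yaw -106.15 z [-0. -0. -1.] F [-0.4 -0.6 -0. ] w 42.8 j [ 0.6   0.31  0.14 -0.   -1.4  -0.88]
tool delta mm [  3.1   0.6 181.2]
```

play_rows(
  travel=[
    [0.0031,0.0006,0.035],
    [0,0,0.035],
    [0,0,0.035],
    [0,0,0.035],
    [0,0,0.03],
    [0,0,0.02],
    [0,0,0.015],
    [0,0,0.013],
    [0,0,0.013],
    [0,0,0.012],
    [0,0,0],
    [0,0,0],
  ],
  rotation=[
    [0,0,0],
    [0,0,0],
    [0,0,0],
    [0,0,0],
    [0,0,0],
    [0,0,0],
    [0,0,0],
    [0,0,0],
    [0,0,0],
    [0,0,0],
    [0,0,0],
    [0,0,0],
  ],
  grip=[0.5,0.5,0.5,0.5,0.5,0.5,0.5,0.5,0.5,0.5,0.5,0.5],
)

```text
clock: 3.93
position: [574.2, 194.2, 88.3]
ee_rot: [-0.601, 0.799, -0.0, -0.0]
contact_force: [0.7, 0.1, 0.5]
gripper_width: 42.9
```

```bash
python3 st.py 574.3 194 88; python3 - <<'E'
from h import *
d=snap('side'); im=d['image'][120:260,230:400]; cv2.imwrite('pics/s2.png',cv2.resize(im,None,fx=4,fy=4,interpolation=cv2.INTER_CUBIC))
E
```

```text
3.9333 pos [574.2 194.2  88.3] yaw -106.1 z [-0.001 -0.001 -1.   ] F [0.7 0.1 0.5] w 42.9 j [ 0.59  0.49 -0.22  0.   -0.86 -0.87]
tool delta mm [ 0.2 -0.1  0.3]
```

View pics/s2.png

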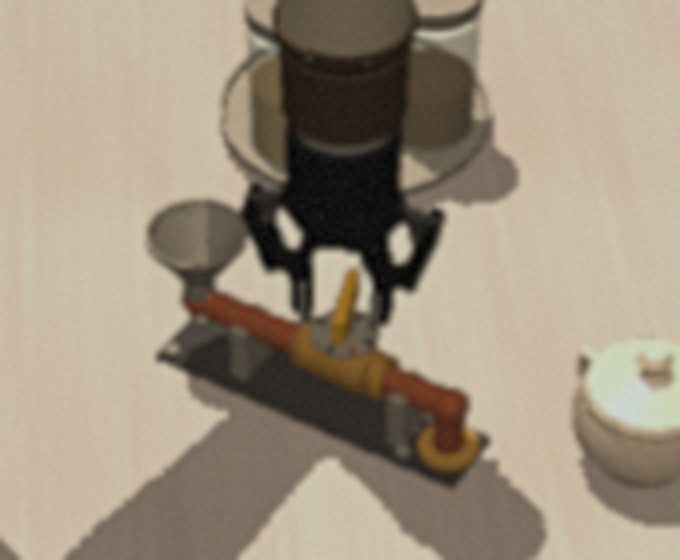

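The side crop shows the fingers either side of the yellow wing at (345,305), clear of the funnel and pipe. I'm closing the grip and turning counter-clockwise.

play_rows(
  travel=[
    [0,0,0],
    [0,0,0],
    [0,0,0],
    [0,0,0],
    [0,0,0],
    [0,0,0],
    [0,0,0],
  ],
  rotation=[
    [0,0,0],
    [0,0,0],
    [0,0,0],
    [0,0,0],
    [0,0,0],
    [0,0,0],
    [0,0,0],
  ],
  grip=[0,0,0,0,0,0,0],
)

```text
clock: 4.57
position: [576.3, 193.6, 89.6]
ee_rot: [-0.6, 0.8, -0.001, 0.002]
contact_force: [3.2, -2.1, 5.3]
gripper_width: 8.5
```

play_rows(
  travel=[
    [0,0,0],
    [0,0,0],
    [0,0,0],
    [0,0,0],
    [0,0,0],
    [0,0,0],
    [0,0,0],
    [0,0,0],
    [0,0,0],
  ],
  rotation=[
    [0,0,-0.07],
    [0,0,-0.07],
    [0,0,-0.07],
    [0,0,-0.07],
    [0,0,-0.07],
    [0,0,-0.07],
    [0,0,-0.02],
    [0,0,0],
    [0,0,0],
  ],
  grip=[0,0,0,0,0,0,0,0,0],
)

```text
clock: 5.32
position: [576.8, 193.5, 89.6]
ee_rot: [0.761, -0.649, 0.001, -0.002]
contact_force: [5.6, -2.3, 4.2]
gripper_width: 8.8
```

```bash
python3 st.py
```

```text
5.3167 pos [576.8 193.5  89.6] yaw -80.95 z [ 0.004  0.001 -1.   ] F [ 5.6 -2.3  4.2] w 8.8 j [ 0.59  0.49 -0.22  0.   -0.86 -0.43]
```

play_rows(
  travel=[
    [0,0,0],
    [0,0,0],
    [0,0,0],
    [0,0,0],
    [0,0,0],
    [0,0,-0.01],
    [0,0,-0.02],
    [0,0,-0.03],
    [0,0,-0.04],
    [0,0,-0.04],
    [0,0,-0.04],
    [0,0,-0.02],
  ],
  rotation=[
    [0,0,0],
    [0,0,0],
    [0,0,0],
    [0,0,0],
    [0,0,0],
    [0,0,0],
    [0,0,0],
    [0,0,0],
    [0,0,0],
    [0,0,0],
    [0,0,0],
    [0,0,0],
  ],
  grip=[0.5,0.5,0.5,0.5,0.5,0.5,0.5,0.5,0.5,0.5,0.5,0.5],
)

```text
clock: 6.32
position: [576.4, 193.7, 295.5]
ee_rot: [0.761, -0.649, 0.002, -0.004]
contact_force: [0.4, -0.1, 1.3]
gripper_width: 42.8
```

```bash
python3 st.py 494.3 -181.8 290; python3 - <<'E'
from meas import *
for n in('top','side'):
    d=snap(n)
    for a,c,i,l in blobs(masks(d,n)[1]):
        ys,xs=np.where(l==i); q=onplane(d,np.c_[xs,ys],116)[:,:2]; w,v=np.linalg.eigh(np.cov(q.T)); print(n,a,c,'deg',np.degrees(np.arctan2(v[1,1],v[0,1])),np.sqrt(w*12),q.mean(0))
E
```

```text
6.3167 pos [576.4 193.7 295.5] yaw -80.96 z [ 0.009  0.004 -1.   ] F [ 0.4 -0.1  1.3] w 42.8 j [ 0.59  0.32  0.06  0.   -1.31 -0.43]
tool delta mm [357.9 140.1   3.4]
```

play_rows(
  travel=[
    [0.0298,0.0117,0],
    [0.0298,0.0117,0],
    [0.0298,0.0117,0],
    [0.0298,0.0117,0],
    [0.0298,0.0117,0],
    [0.0298,0.0117,0],
    [0.0298,0.0117,0],
    [0.0298,0.0117,0],
    [0.0298,0.0117,0],
    [0.0298,0.0117,0],
    [0.0298,0.0117,0],
    [0.0298,0.0117,0],
  ],
  rotation=[
    [0,0,0],
    [0,0,0],
    [0,0,0],
    [0,0,0],
    [0,0,0],
    [0,0,0],
    [0,0,0],
    [0,0,0],
    [0,0,0],
    [0,0,0],
    [0,0,0],
    [0,0,0],
  ],
  grip=[0.5,0.5,0.5,0.5,0.5,0.5,1,1,1,1,1,1],
)

```text
clock: 7.42
position: [490.9, -183.0, 287.8]
ee_rot: [0.76, -0.649, -0.001, 0.0]
contact_force: [1.1, 0.1, 0.3]
gripper_width: 85.7
```

```bash
python3 st.py 494.3 -181.8 290; python3 - <<'E'
from meas import *
for n in('top','side'):
    d=snap(n)
    for a,c,i,l in blobs(masks(d,n)[1]):
        ys,xs=np.where(l==i); q=onplane(d,np.c_[xs,ys],116)[:,:2]; w,v=np.linalg.eigh(np.cov(q.T)); print(n,a,c,'deg',np.degrees(np.arctan2(v[1,1],v[0,1])),np.sqrt(w*12),q.mean(0))
    im=d['image'][150:310,210:440] if n=='top' else d['image'][150:360,200:400]
    cv2.imwrite(f'pics/{n}3.png',cv2.resize(im,None,fx=3,fy=2.8 if n=='side' else 3,interpolation=cv2.INTER_CUBIC))
E
```

```text
7.4167 pos [ 490.9 -183.   287.8] yaw -80.99 z [-0.001  0.001 -1.   ] F [1.1 0.1 0.3] w 85.7 j [-0.05  0.18 -0.14 -0.   -1.26  0.2 ]
tool delta mm [-0.6 -3.5 -2.2]
top 64 [261.75     227.890625] deg 98.69413513638996 [10.93043305 51.15604961] [574.18087878 196.48062545]
side 47 [315.70212766 193.85106383] deg 98.27274086594777 [ 9.67766147 52.77965189] [574.81095905 193.14896902]
```

View pics/top3.png

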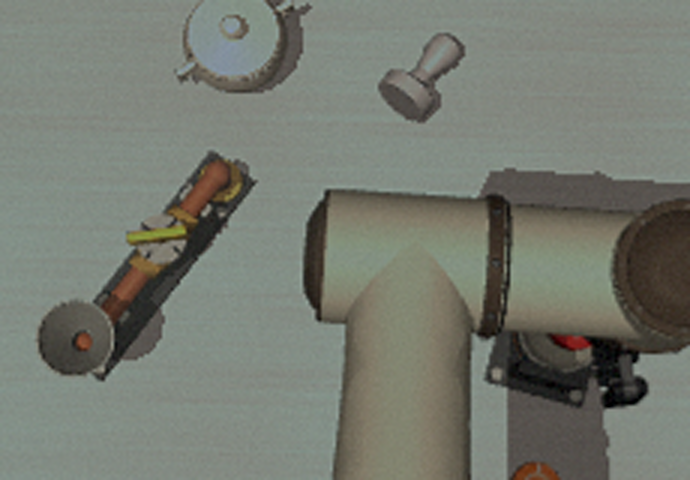

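The view shows the wing at crop (157,237), now at 98.5° in both views, which is 45° from shut against a pipe direction of −36.5°. The bystanders are untouched. Next I'm going down over the cap.

play_rows(
  travel=[
    [-0.0006,-0.0035,0.02],
    [0,0,0.02],
    [0,0,0.02],
    [0,0,0.02],
    [0,0,0.015],
    [0,0,0.015],
    [0,0,0.01],
    [0,0,0.005],
    [0,0,0],
    [0,0,0],
    [0,0,0],
  ],
  rotation=[
    [0,0,0],
    [0,0,0],
    [0,0,0],
    [0,0,0],
    [0,0,0],
    [0,0,0],
    [0,0,0],
    [0,0,0],
    [0,0,0],
    [0,0,0],
    [0,0,0],
  ],
  grip=[1,1,1,1,1,1,1,1,1,1,1],
)

```text
clock: 8.43
position: [496.2, -180.7, 164.3]
ee_rot: [0.76, -0.649, 0.001, -0.0]
contact_force: [-0.3, 0.5, 1.1]
gripper_width: 85.5
```

```bash
python3 st.py 494.3 -181.8 163; python3 - <<'E'
from h import *
d=snap('side'); im=d['image'][220:360,210:380]; cv2.imwrite('pics/s4.png',cv2.resize(im,None,fx=4,fy=4,interpolation=cv2.INTER_CUBIC))
E
```

```text
8.4333 pos [ 496.2 -180.7  164.3] yaw -80.99 z [ 0.002 -0.    -1.   ] F [-0.3  0.5  1.1] w 85.5 j [-0.04  0.28 -0.33  0.   -0.96  0.2 ]
tool delta mm [0.8 2.  1.3]
```

View pics/s4.png

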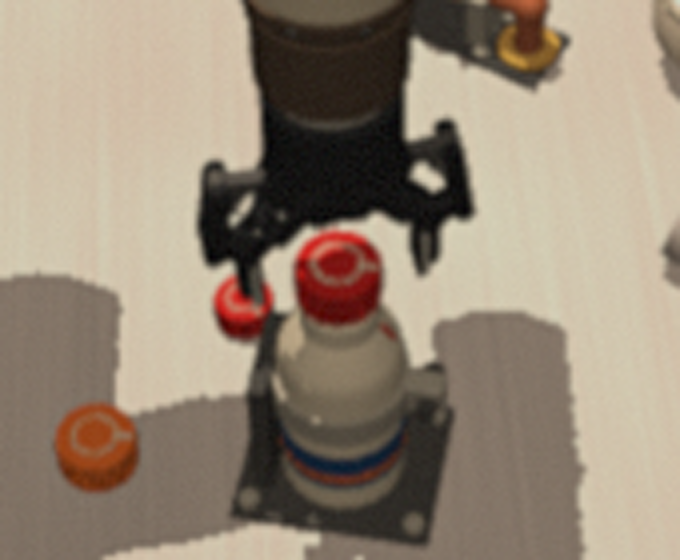

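The fingers stand on either side of the red cap, at crop (338,275), with clear gaps.

play_rows(
  travel=[
    [0.0008,0.002,0.001],
    [0,0,0],
    [0,0,0],
    [0,0,0],
    [0,0,0],
    [0,0,0],
    [0,0,0],
    [0,0,0],
  ],
  rotation=[
    [0,0,0],
    [0,0,0],
    [0,0,0],
    [0,0,0],
    [0,0,0],
    [0,0,0],
    [0,0,0],
    [0,0,0],
  ],
  grip=[1,0,0,0,0,0,0,0],
)

```text
clock: 9.15
position: [494.8, -181.9, 163.3]
ee_rot: [0.761, -0.649, 0.001, -0.001]
contact_force: [1.0, 0.5, 5.3]
gripper_width: 47.3
```

```bash
python3 st.py 494.3 -181.8 163
```

```text
9.15 pos [ 494.8 -181.9  163.3] yaw -80.98 z [ 0.003 -0.001 -1.   ] F [1.  0.5 5.3] w 47.3 j [-0.04  0.28 -0.33  0.   -0.96  0.2 ]
tool delta mm [-0.2  0.5  0.3]
```

play_rows(
  travel=[
    [0,0,0.0015],
    [0,0,0.0015],
    [0,0,0.0015],
    [0,0,0.0015],
    [0,0,0],
    [0,0,0],
  ],
  rotation=[
    [0,0,0],
    [0,0,0],
    [0,0,0],
    [0,0,0],
    [0,0,0],
    [0,0,0],
  ],
  grip=[0,0,0,0,0,0],
)

```text
clock: 9.65
position: [494.8, -182.0, 158.8]
ee_rot: [0.761, -0.649, 0.002, -0.001]
contact_force: [-1.6, 2.6, 13.1]
gripper_width: 47.1
```

```bash
python3 st.py 494.3 -181.8 163
```

```text
9.65 pos [ 494.8 -182.   158.8] yaw -80.94 z [ 0.003 -0.001 -1.   ] F [-1.6  2.6 13.1] w 47.1 j [-0.04  0.29 -0.34  0.   -0.94  0.2 ]
tool delta mm [-0.2  0.5 -4.2]
```

play_rows(
  travel=[
    [0,0,0.001],
    [0,0,0.001],
    [0,0,0.001],
    [0,0,0],
    [0,0,0],
  ],
  rotation=[
    [0,0,0],
    [0,0,0],
    [0,0,0],
    [0,0,0],
    [0,0,0],
  ],
  grip=[0,0,0,0,0],
)

```text
clock: 10.07
position: [494.9, -182.0, 158.2]
ee_rot: [0.761, -0.649, 0.002, -0.001]
contact_force: [-6.4, 5.6, 24.8]
gripper_width: 47.3
```

```bash
python3 st.py 494.3 -181.8 163
```

```text
10.0667 pos [ 494.9 -182.   158.2] yaw -80.89 z [ 0.004 -0.002 -1.   ] F [-6.4  5.6 24.8] w 47.3 j [-0.04  0.29 -0.34  0.   -0.94  0.2 ]
tool delta mm [-0.3  0.5 -4.8]
```

The cap is at its stop (25 N, travel about 5 mm). Twisting now.

play_rows(
  travel=[
    [0,0,0],
    [0,0,0],
    [0,0,0],
    [0,0,0],
    [0,0,0],
    [0,0,0],
    [0,0,0],
    [0,0,0],
    [0,0,0],
    [0,0,0],
    [0,0,0],
    [0,0,0],
  ],
  rotation=[
    [0,0,-0.09],
    [0,0,-0.09],
    [0,0,-0.09],
    [0,0,-0.09],
    [0,0,-0.09],
    [0,0,-0.09],
    [0,0,-0.09],
    [0,0,-0.09],
    [0,0,-0.09],
    [0,0,-0.09],
    [0,0,-0.09],
    [0,0,-0.09],
  ],
  grip=[0,0,0,0,0,0,0,0,0,0,0,0],
)

```text
clock: 11.07
position: [494.4, -182.8, 158.0]
ee_rot: [0.987, -0.164, 0.002, 0.001]
contact_force: [-5.9, 1.4, 24.2]
gripper_width: 47.2
```

play_rows(
  travel=[
    [0,0,0],
    [0,0,0],
    [0,0,0],
  ],
  rotation=[
    [0,0,0],
    [0,0,0],
    [0,0,0],
  ],
  grip=[0,0,0],
)

```text
clock: 11.32
position: [494.4, -182.9, 158.0]
ee_rot: [0.986, -0.165, 0.002, 0.001]
contact_force: [-6.1, 1.4, 23.7]
gripper_width: 47.5
```

```bash
python3 st.py 494.3 -181.8 163; python3 - <<'E'
from h import *
print(arm.read_state()['wrist_torque'])
d=snap('side'); im=d['image'][220:360,210:380]; cv2.imwrite('pics/s5.png',cv2.resize(im,None,fx=4,fy=4,interpolation=cv2.INTER_CUBIC))
E
```

```text
11.3167 pos [ 494.4 -182.9  158. ] yaw -18.97 z [ 0.003 -0.003 -1.   ] F [-6.1  1.4 23.7] w 47.5 j [-0.04  0.29 -0.34  0.   -0.94  1.28]
tool delta mm [-0.4 -1.  -5. ]
[0.5387007  1.69139763 0.23207203]
```

View pics/s5.png

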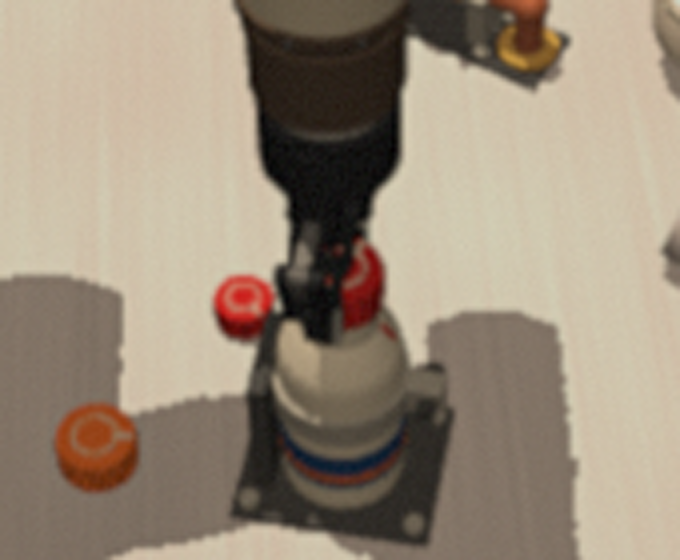

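The cap (crop (360,285)) is still in the grip and the tool has turned 62°. I'm starting a slow lift to check it has come free.

play_rows(
  travel=[
    [0,0,-0.002],
    [0,0,-0.002],
    [0,0,-0.002],
    [0,0,-0.002],
    [0,0,-0.002],
    [0,0,-0.002],
    [0,0,0],
  ],
  rotation=[
    [0,0,0],
    [0,0,0],
    [0,0,0],
    [0,0,0],
    [0,0,0],
    [0,0,0],
    [0,0,0],
  ],
  grip=[0,0,0,0,0,0,0],
)

```text
clock: 11.95
position: [493.3, -182.2, 165.3]
ee_rot: [0.986, -0.166, -0.0, 0.0]
contact_force: [0.5, -2.2, 4.5]
gripper_width: 47.1
```

play_rows(
  travel=[
    [0,0,-0.003],
    [0,0,-0.003],
    [0,0,-0.003],
    [0,0,-0.003],
    [0,0,0],
  ],
  rotation=[
    [0,0,0],
    [0,0,0],
    [0,0,0],
    [0,0,0],
    [0,0,0],
  ],
  grip=[0,0,0,0,0],
)

```text
clock: 12.37
position: [493.0, -181.4, 176.8]
ee_rot: [0.986, -0.166, -0.001, -0.0]
contact_force: [0.1, 0.3, -0.5]
gripper_width: 46.9
```

Free: no downward pull. I'm lifting until the lower edge is about 65 mm above the mouth.

play_rows(
  travel=[
    [0,0,-0.006],
    [0,0,-0.01],
    [0,0,-0.01],
    [0,0,-0.01],
    [0,0,-0.01],
    [0,0,-0.01],
    [0,0,-0.007],
    [0,0,-0.004],
    [0.001,0,0],
    [0,0,0],
    [0,0,0],
    [0,0,0],
  ],
  rotation=[
    [0,0,0],
    [0,0,0],
    [0,0,0],
    [0,0,0],
    [0,0,0],
    [0,0,0],
    [0,0,0],
    [0,0,0],
    [0,0,0],
    [0,0,0],
    [0,0,0],
    [0,0,0],
  ],
  grip=[0,0,0,0,0,0,0,0,0,0,0,0],
)

```text
clock: 13.37
position: [494.3, -182.1, 243.6]
ee_rot: [0.986, -0.166, -0.001, 0.0]
contact_force: [-0.4, 0.2, -0.8]
gripper_width: 47.2
```

```bash
python3 st.py 494.3 -181.8 243; python3 - <<'E'
from meas import *
for n in('top','side'):
    d=snap(n)
    for a,c,i,l in blobs(masks(d,n)[1]):
        ys,xs=np.where(l==i); q=onplane(d,np.c_[xs,ys],116)[:,:2]; w,v=np.linalg.eigh(np.cov(q.T)); print(n,a,c,'deg',np.degrees(np.arctan2(v[1,1],v[0,1])))
    for a,c,i,l in blobs(masks(d,n)[0]):
        ys,xs=np.where(l==i); P=ondepth(d,np.c_[xs,ys]); print(n,'red',a,c.round(),np.percentile(P,[5,50,95],axis=0).round().tolist())
cv2.imwrite('pics/s6.png',cv2.resize(d['image'][120:360,200:420],None,fx=2.5,fy=2.5,interpolation=cv2.INTER_CUBIC))
E
```

```text
13.3667 pos [ 494.3 -182.1  243.6] yaw -19.13 z [-0.002  0.    -1.   ] F [-0.4  0.2 -0.8] w 47.2 j [-0.04  0.21 -0.21 -0.   -1.15  1.28]
tool delta mm [-0.1 -0.3  0.6]
top 64 [261.859375 227.796875] deg 99.12428884786137
side 50 [315.64 193.86] deg 99.49135050610266
side red 107 [300. 267.] [[499.0, -207.0, 263.0], [510.0, -201.0, 277.0], [517.0, -177.0, 282.0]]
side red 92 [270. 297.] [[424.0, -89.0, 11.0], [437.0, -81.0, 21.0], [453.0, -54.0, 27.0]]
side red 21 [270. 294.] [[433.0, -71.0, 18.0], [438.0, -66.0, 23.0], [445.0, -60.0, 27.0]]
```

View pics/s6.png

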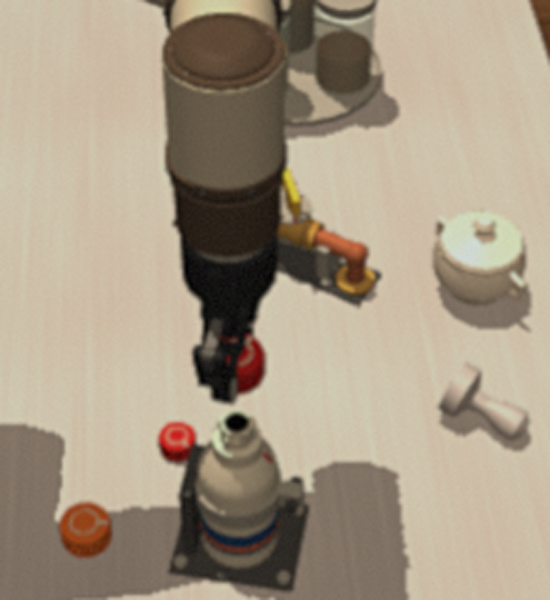

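The cap is in the grip at crop (247,362), above the open mouth at (237,422). The wing is still at 99°, the funnel line is undisturbed, and the bystanders in view are in place. Handing in.

```bash
python3 -c "
from bench import workorder; print(workorder.job_done())"
```

```text
the job is handed in; nothing more can be done
None
```

I set the drain cock to about half open and let go of it. Then I pressed the red cap to its stop (about 25 N), twisted it 62° counter-clockwise and lifted it straight off. It is still in the grip above the bottle. I handed the job in at 13.4 s; no verdict is reported.

**Last checks:**
- **Cock:** the wing stands at 99° in both views. With the pipe at about -36.5° that makes 45–46°. My readings of the pipe direction varied by 1–2° (-36.1° to -37.4°), and two rough early sightings gave up to -43°. At -43° the cock would read about 52°, only just inside the 52.5° limit.
- **Cap:** it is level, with its lower edge about 65 mm above the mouth's rim. The tool is within 1 mm of the bottle axis sideways. The fingers are 47 mm apart on it and the outside force is under 1 N.
- **Bystanders:** the sugar bowl, tamper and the visible part of the turntable looked in place in the last side picture. I did not measure any of them, and the moka pot was outside that crop. The arm made no unexpected contact at any point.

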